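# Weigh down the rod-rest stand and hold its hidden bolt head

### The arm

A 6-joint arm with a two-finger parallel gripper is mounted at the origin on the work surface. World frame = base frame: x ahead of the robot, y to its left, z up, the work surface at z = 0. Lengths are in m, angles in rad, forces in N, time in s.
With the tool pointing down it reaches from about 0.3 to 0.875 m from the base axis. Payload 6.4 kg.
Tool frame: the origin (TCP) lies midway between the tips of the shut fingers; the grasp point (between the pads) lies ctrl.grip_point_offset behind it (ctrl.grip_point_offset is the distance from the TCP to the grasp point, in m); z points along the fingers, y is the direction in which the jaws open and shut (so a half turn about z gives the same grasp; the last joint's range is limited). The gripper opens to 85 mm and grips with 20 to 120 N. Pads are 22 mm wide; open, the fingers measure 114 mm over their backs; the gripper's body (76 mm by 85 mm) begins 54 mm behind the grasp point. The pads swing forward as they close: fully open they stand 13 mm farther back than shut.
Start: joints at [0.949, 0.181, 1.607, -0, 1.354, -0.206], TCP at [0.232, 0.526, 0.231] pointing down, gripper open.
Joint ranges: [-2.99, 2.99], [-0.89, 2.07], [0.3, 2.58], [-1.14, 4.28], [0, 2.63], [-3.12, 3.12]. Speed limits (rad/s): [2.57, 2.57, 3.01, 3.14, 3.14, 3.14].

### API

Orientations are given as a unit quaternion [w, x, y, z].
In Python, from bench import ctrl, viewer gives the robot as it stands.
- The arm moves only by the shell command python3 -m handwheel 'ROWS' [OPENING]. ROWS is JSON, a list of rows, each an object with "travel": the shift along the tool's x, y, z as a fraction of full scale, a list of three; "dr": the turn, a rotation vector about the tool's x, y, z as a fraction of full scale, a list of three. A call has 1 to 20 rows; each row shifts and turns the pose as measured when the row begins, along the tool's axes as they then stand; what a row does not reach is not made up. Full scale, the value 1, is 150 mm for a shift and 30 degrees for a turn. A row lasts 1/12 s, in which the tool goes at most 41.7 mm and 7.16 degrees, less where a joint would pass 70% of its speed; a pose out of reach is approached as far as the arm can. A call with a number of a shift or a turn outside -1 to 1 is refused whole. A call with a gripper value outside its range is refused whole. OPENING is the opening, from -1 (shut) to 1 (fully open), set as the call begins (- or left out, the last holds). The fingers move at their own pace and stop on an object; the grip force is fixed at half the most. Time passes only in rows, so rows that do not move let the fingers close. It gives the time, the measured TCP pose, the force and the opening at its end, in the units of the state.
- ctrl.get_obs(): the state, without advancing time (a new reading comes with each control period).
- viewer.camera(name): name is "scene" or "top" or "wrist"; returns the picture (400x640x3 uint8, red, green, blue); there is no depth.
- viewer.get_calibration(name): a dict with "camera_matrix" (3x3 intrinsics, pixels), "k1" (the pictures are not rectified: a ray, as slopes to the right and down, at radius r is drawn at 1 + k1 r^2 times it, then the intrinsics apply), "R" (3x3) and "t" (3): a world point X has camera coordinates R X + t. Camera axes: x right, y down, z forward; pixel columns grow to the right and rows downward; lengths in m; the calibration is good to about 2 mm. A picture is of the moment at which its call begins: read the wrist's pose just before it. get_calibration takes no time and is no camera call; for the wrist camera it gives the pose at the moment of the call.
- ctrl.hand_in(): hands the job in, once; it reports no verdict.
The state is a dict: "time_s": time; "q": joint angles; "dq": joint speeds; "joint_efforts": joint torques, N m; "eef_pos": TCP position; "eef_rot": TCP orientation; "wrist_force": force on the tool from outside, world axes, zero at the start; "torque": the same for the moment, N m; "opening": opening from 0.0 (shut) to 1.0 (fully open).
Only numpy, scipy, OpenCV 4.12 (cv2) and the standard library are available. Lean on these libraries where they do the work, as an engineer would, in place of code of your own. Each camera call takes 0.05 s, during which the arm holds its last target. There are 200 camera calls.

### The job

The rod-rest stand on the bench has to be weighed down and held for tightening. First pile the two loose steel ballast plates squarely on top of the ballast plate that is already on the stand's foot, edges in line. Then reach down into the narrow gap behind the bracket, grasp the hidden hexagon bolt head by its flats, turn it until the drooping rest bar is level, and keep hold of it so that it cannot turn back: finish while gripping only the bolt head, with the bar level, and do not disturb the spanner, the rod jar or the tray.

Things in the scene. Friction and masses are not known exactly. Their poses are not given: they have to be found in the camera images.
- stand: Rod-rest stand, fixed to the bench. Steel foot 240 (x) x 140 (y) x 8 mm, origin at the centre of its underside, +x away from the robot, z up. On the far part of the foot stands the bracket, an upright aluminium channel (see gap). The bolt lies along stand x at y = 0, 105 mm above the bench, through the bracket's front wall: rest bar and nut on the robot's side, head in the gap.
- gap (a point): Middle of the narrow gap's mouth behind the bracket's front wall: stand x = +89 mm, y = 0, 133 mm above the bench, axes as the stand's. Walls 70 mm wide (y), 6 mm thick: front wall at x -29 to -23 mm from here, top at 133 mm; back wall at x +23 to +29 mm, top at 120 mm. Gap 46 mm wide, open at top and both sides, free down to 18 mm above the bench but for the bolt head.
- bottom_plate (a point): Centre of the underside of the dark steel ballast plate already fixed on the stand's foot, 100 (x) x 50 (y) x 12 mm: at stand x = -60 mm, y = 0, z = +8 mm, axes parallel to the stand's; its top is 20 mm above the bench. The pile goes on it.
- plate_a: Loose dark steel ballast plate lying flat on the bench, 100 (x) x 50 (y) x 12 mm, about 0.47 kg, origin at the centre of its underside, z up. Like plate_b; either may be the upper one.
- plate_b: Loose dark steel ballast plate like plate_a, 100 (x) x 50 (y) x 12 mm, origin at the centre of its underside, on the other side of the stand.
- bolt_head (a point): Centre of the steel hexagon head in the gap, 24 mm across flats, 14 mm thick along its x (the bolt axis): 10 mm behind the rear face of the bracket's front wall, a 3 mm washer between. Its y is the normal of two opposite flats (y = +12 and -12 mm, each 13.9 mm tall), which stand upright when the bar is level. Bolt, head, nut and bar turn together.
- bar_end (a point): Middle of the right-hand end of the aluminium angle bar clamped on the bolt in front of the bracket: bar 200 mm long, 125 mm to the right (-y) and 75 mm to the left of the bolt axis, 35 mm tall (-20 to +15 mm about the axis), its lower ledge reaching to 37 mm before the front wall's rear face; nut on its front. Axes parallel to the head's. This long end is heavier and droops.
- rest_bar (a joint): Angle of bolt, head and bar about stand +x, rad: 0 = bar level; positive = long right-hand (-y) end down. Turns easily between -0.2 and +0.26; by its own weight (about 0.05 Nm) it falls to +0.26, where it starts.
- spanner: Bystander: an open-ended steel spanner 170 mm long lying on the bench; leave it alone. Origin at the middle of its underside.
- rod_jar: Bystander: a round steel jar, diameter 68 mm, 90 mm tall, with glass rods standing in it up to 175 mm; leave it alone. Origin at the centre of its underside.
- tin_tray: Bystander: an open metal tray 90 x 180 x 55 mm behind the stand; leave it alone. Origin at the centre of its underside.
Mind the look-alikes: they are no part of the job. Leave any blue or purple look-alike of the plate_b alone.

How it is judged:
On the way, in this order (a step that is already met when the one before it is completed fails the run):
1. both loose plates lie let go and at rest, squarely piled on the bottom plate, while the bar still droops (horizontal distance between each of plate_a, plate_b and bottom_plate below 0.008 m and angle between the x axis of each of plate_a, plate_b and the x axis of bottom_plate, either way round below 0.1 rad and angle between each of plate_a, plate_b's own z axis and vertical below 0.05 rad and height (world z) of plate_a between 0.016 and 0.036 m and linear speed of each of plate_a, plate_b below 0.02 m/s and height (world z) of plate_b between 0.016 and 0.036 m and contact force between each of the arm, the fingers and plate_a below 0.3 N and contact force between each of the arm, the fingers and plate_b below 0.3 N and value of joint rest_bar above 0.15 rad), for 0.2 s.
2. the fingers grip the bolt head and have turned the bar level (value of joint rest_bar between -0.07 and 0.07 rad and velocity of joint rest_bar between -0.1 and 0.1 rad/s and ((contact force between the fingers and rest_bar_c0 above 2 N and contact force between the fingers and rest_bar_c1 above 2 N) or (contact force between the fingers and rest_bar_c2 above 2 N and contact force between the fingers and rest_bar_c3 above 2 N) or (contact force between the fingers and rest_bar_c4 above 2 N and contact force between the fingers and rest_bar_c5 above 2 N)) and contact force between each of rest_bar_c7, rest_bar_c8, rest_bar_c9, rest_bar_c10, rest_bar_c11, rest_bar_c12, rest_bar_c13, rest_bar_c14 and anything else below 0.3 N), for 0.2 s.
At the end, for the whole second after the job is handed in: Both loose plates lie flat, still and untouched, one on the other on the bottom plate, each centred within 8 mm and in line within 0.1 rad; the fingers pinch two opposite flats of the bolt head with over 2 N each, the bar is level within 0.07 rad and still, and nothing touches the bar or nut (all of step 2 and horizontal distance between each of plate_a, plate_b and bottom_plate below 0.008 m and angle between the x axis of each of plate_a, plate_b and the x axis of bottom_plate, either way round below 0.1 rad and angle between each of plate_a, plate_b's own z axis and vertical below 0.05 rad and height (world z) of plate_a between 0.016 and 0.036 m and linear speed of each of plate_a, plate_b below 0.02 m/s and height (world z) of plate_b between 0.016 and 0.036 m and contact force between each of the arm, the fingers and plate_a below 0.3 N and contact force between each of the arm, the fingers and plate_b below 0.3 N); the arm keeps its last pose, push and grip.
It fails at once if the spanner, the rod jar or the tray is pushed more than 30 mm (distance of any of spanner, rod_jar, tin_tray from where it was at the start of the episode above 0.03 m).
It also fails if it takes over 72 s, if anything falls off the work surface, if the arm or the gripper's body presses on something with over 40 N, if the wrist force passes 120 N, or if a joint passes its speed limit or range.

## Working session

There is one attempt and no reset: what is moved stays moved. The work goes in short steps, Python scripts to look and compute and a shell command to move; the robot and the scene stay as the last step left them, time stands still between calls to the robot, and variables do not carry over. Pictures are saved under pics/ and viewed, about 8 in all and at most 12, crops included, and the job is handed in when it is done.

```bash
ls; mkdir -p pics
cat > h.py <<'E'
import numpy as np, cv2
from bench import ctrl, viewer
from scipy.spatial.transform import Rotation as Ro
def ray(cal,uv):
    K=np.array(cal["camera_matrix"]);p=np.linalg.solve(K,[uv[0],uv[1],1.]);d=p[:2]
    rd=np.linalg.norm(d);r=rd
    for _ in range(30): r=rd/(1+cal["k1"]*r*r)
    d=d*(r/rd if rd>0 else 1)
    R=np.array(cal["R"]);t=np.array(cal["t"])
    return -R.T@t, R.T@np.array([d[0],d[1],1.])
def onplane(cal,uv,z):
    c,d=ray(cal,uv); return c+d*(z-c[2])/d[2]
def proj(cal,X):
    p=np.array(cal["R"])@X+np.array(cal["t"]);s=p[:2]/p[2];s=s*(1+cal["k1"]*(s@s))
    K=np.array(cal["camera_matrix"]);return K[:2,:2]@s+K[:2,2]
def snap(n,f):
    cal=viewer.get_calibration(n);im=viewer.camera(n);cv2.imwrite(f"pics/{f}.png",im[:,:,::-1]);return im,cal
def pose():
    o=ctrl.get_obs();q=o["eef_rot"];return np.array(o["eef_pos"]),Ro.from_quat([q[1],q[2],q[3],q[0]]),o
def to(target,yaw_y=None):
    """fractions in tool axes to the TCP target"""
    p,R,o=pose();return np.round(R.inv().apply(np.array(target)-p)/0.15,3)
E
python3 - <<'E'
from h import *
for n in("top","scene"):
    im,c=snap(n,n+"0");print(n,-np.array(c["R"]).T@np.array(c["t"]))
p,R,o=pose();print(p,R.as_matrix().round(3),o["time_s"],ctrl.grip_point_offset)
E
```

```text
pics
top [0.28433561 0.02472695 1.53210941]
scene [ 1.58908363 -0.01811545  0.83596422]
[0.23193325 0.52560589 0.23048305] [[-0.915  0.404 -0.001]
 [ 0.404  0.915 -0.001]
 [ 0.    -0.002 -1.   ]] 0.1 0.0187
```

View pics/top0.png

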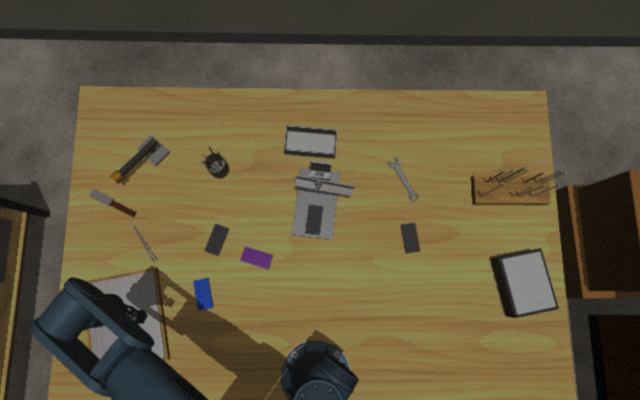

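View pics/scene0.png

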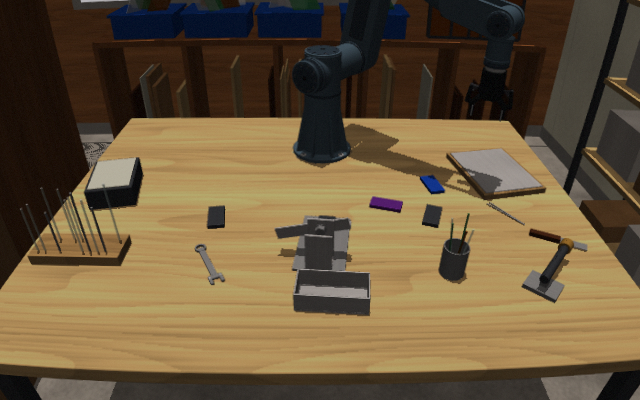

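The top view shows loose plates near (217,239) and (410,237), the bottom plate at (314,220) and the foot around (316,205). The purple (257,258) and blue (203,294) look-alikes, the jar at (215,163), the spanner at (403,178) and the tray at (310,141) are also visible.

```bash
cat >> h.py <<'E'
def dark(im,box,thr,f=4):
    x0,y0,x1,y1=box;c=cv2.resize(im[y0:y1,x0:x1],None,fx=f,fy=f,interpolation=cv2.INTER_CUBIC)
    m=(c.max(2)<thr).astype(np.uint8)
    cs,_=cv2.findContours(m,cv2.RETR_EXTERNAL,cv2.CHAIN_APPROX_NONE)
    k=max(cs,key=cv2.contourArea)[:,0].astype(float);return (k+.5)/f-.5+[x0,y0]
def rect(cal,k,z):
    P=np.array([onplane(cal,u,z)[:2] for u in k]);(c,s,a)=cv2.minAreaRect((P*1000).astype(np.float32))
    if s[0]<s[1]: s=s[::-1];a+=90
    a=(a+90)%180-90
    return np.round(c,1),np.round(s,1),round(a,1)   # mm, deg of long axis from world x
E
python3 - <<'E'
from h import *
im=cv2.imread("pics/top0.png")[:,:,::-1];c=viewer.get_calibration("top")
print(im[239,217],im[237,410],im[220,314],im[225,300],im[239,235])
for n,b,z in(("L",(198,218,236,262),.012),("R",(392,215,430,260),.012),("bot",(304,203,325,238),.02)):
    for t in (70,85): print(n,t,rect(c,dark(im,b,t),z))
x0,y0,x1,y1=285,160,360,245
cr=cv2.resize(im[150:250,280:360],None,fx=6,fy=6,interpolation=cv2.INTER_CUBIC);cv2.imwrite("pics/crop.png",cr[:,:,::-1])
for uv in ((293,236),(332,239)): print(onplane(c,uv,.008))
E
```

```text
[48 51 47] [54 53 53] [53 50 55] [122 120 119] [141 125  74]
L 70 (array([444.5, 334.6]), array([96.4, 48.9]), -19.4)
L 85 (array([444.1, 334.7]), array([99.2, 51.4]), -19.7)
R 70 (array([ 452. , -324.2]), array([97.2, 49.6]), 7.9)
R 85 (array([ 451.6, -324.4]), array([100.6,  52.2]), 8.0)
bot 70 (array([512.6,   5.8]), array([98.6, 48.4]), -6.4)
bot 85 (array([512.6,   5.6]), array([102. ,  52.1]), -6.7)
[0.45613819 0.07586861 0.008     ]
[ 0.44607446 -0.05766434  0.008     ]
```

View pics/crop.png

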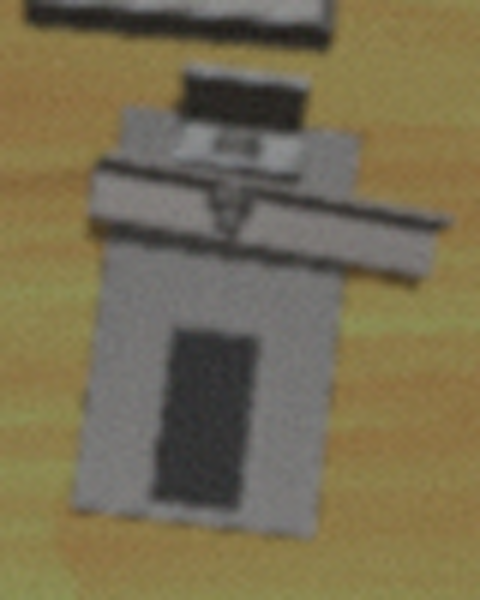

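Run:
```python
from h import *
print(to([.444,.3347,.13]))
c=viewer.get_calibration("wrist");p,R,o=pose()
print("cam in tool",R.inv().apply(-np.array(c["R"]).T@np.array(c["t"])-p),R.inv().apply(np.array(c["R"])[2]))
print("bolt head pts: stand yaw est")
c=viewer.get_calibration("top")
e=[(280+x/6,150+y/6) for x,y in((75,510),(120,110),(318,535),(360,130))]
P=[onplane(c,u,.008)[:2] for u in e];print(P)
for a,b in((0,1),(2,3)):d=P[b]-P[a];print(np.degrees(np.arctan2(d[1],d[0])))
d=P[0]-P[2];print(np.degrees(np.arctan2(-d[0],d[1])))
```

```text
[-1.808 -0.592  0.67 ]
cam in tool [ 0.07747328 -0.00034821 -0.14126095] [-3.06264371e-01 -6.89744193e-05  9.51946495e-01]
bolt head pts: stand yaw est
[array([0.45957175, 0.07761123]), array([0.69524086, 0.05354155]), array([ 0.44550835, -0.06108967]), array([ 0.68395262, -0.08730066])]
-5.831591584153852
-6.273054867927783
-5.789643737319802
```

```bash
python3 -m handwheel '[{"travel":[-0.1,-0.03,0.03],"dr":[0,0,0]},{"travel":[-0.2,-0.065,0.07],"dr":[0,0,-0.05]},{"travel":[-0.2,-0.065,0.07],"dr":[0,0,-0.05]},{"travel":[-0.2,-0.065,0.07],"dr":[0,0,-0.05]},{"travel":[-0.2,-0.065,0.07],"dr":[0,0,0]},{"travel":[-0.2,-0.065,0.07],"dr":[0,0,0]},{"travel":[-0.2,-0.065,0.07],"dr":[0,0,0]},{"travel":[-0.2,-0.065,0.07],"dr":[0,0,0]},{"travel":[-0.2,-0.065,0.07],"dr":[0,0,0]},{"travel":[-0.1,-0.03,0.03],"dr":[0,0,0]},{"travel":[0,0,0],"dr":[0,0,0]},{"travel":[0,0,0],"dr":[0,0,0]}]' 1
python3 - <<'E'
from h import *
p,R,o=pose();print(p,np.degrees(np.arctan2(R.as_matrix()[1,1],R.as_matrix()[0,1])),R.as_matrix()[2])
im,c=snap("wrist","w1")
u=proj(c,np.array([.444,.335,.012]));print(u,im[int(u[1]),int(u[0])])
for t in(60,75,90):print(rect(c,dark(im,(0,0,640,400),t,1),.012))
E
```

```text
time_s: 1.1
eef_pos: [0.4601, 0.3416, 0.1286]
eef_rot: [-0.004, 0.164, 0.987, -0.002]
wrist_force: [-0.2, 0.9, -0.3]
opening: 0.998
[0.46005278 0.34161344 0.12858616] 71.15924418547951 [ 0.00670704 -0.00489183 -0.99996554]
[300.66493301 182.25338038] [78 79 84]
(array([622.2, 299. ]), array([777.5, 213.1]), 71.5)
(array([623.6, 302.6]), array([784.6, 214.6]), 71.4)
(array([623.6, 302.6]), array([784.6, 214.6]), 71.4)
```

View pics/w1.png

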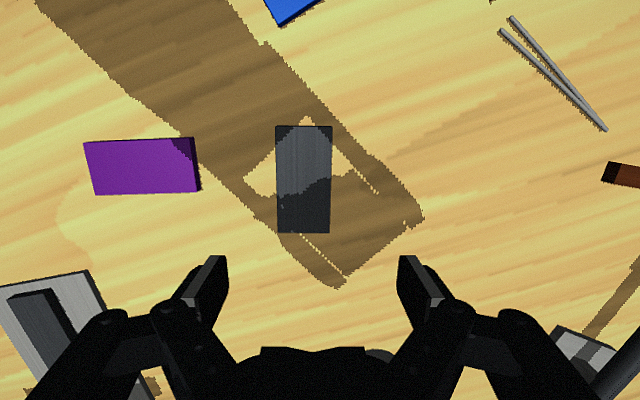

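The plate spans u 276–331, v 126–233 and is nearly aligned with the tool, so I'll segment it by low saturation.

```bash
cat >> h.py <<'E'
def grey(im,cal,box,z,vmax=125,smax=60):
    x0,y0,x1,y1=box;h=cv2.cvtColor(cv2.medianBlur(im,5)[y0:y1,x0:x1],cv2.COLOR_RGB2HSV)
    m=((h[...,1]<smax)&(h[...,2]<vmax)).astype(np.uint8);m=cv2.morphologyEx(m,cv2.MORPH_OPEN,np.ones((5,5)))
    cs,_=cv2.findContours(m,cv2.RETR_EXTERNAL,cv2.CHAIN_APPROX_NONE)
    k=max(cs,key=cv2.contourArea)[:,0]+[x0,y0];print("px",k.min(0),k.max(0));return rect(cal,k,z)
E
python3 - <<'E'
from h import *
im=cv2.imread("pics/w1.png")[:,:,::-1];c=viewer.get_calibration("wrist")
print(im[220,305],im[260,345],im[150,300])
r=grey(im,c,(255,110,350,245),.012);print(r)
print(to([r[0][0]/1000,r[0][1]/1000,.0]))
E
```

```text
[38 36 36] [108  88  50] [75 82 84]
px [275 125] [331 232]
(array([443.9, 337.4]), array([99.1, 49.2]), -19.3)
[ 0.086 -0.058  0.859]
```

```bash
python3 -m handwheel '[{"travel":[0.04,-0.025,0.1],"dr":[0.01,0.013,0]},{"travel":[0.04,-0.025,0.2],"dr":[0,0,0]},{"travel":[0,0,0.2],"dr":[0,0,0]},{"travel":[0,0,0.17],"dr":[0,0,0]},{"travel":[0,0,0.07],"dr":[0,0,0]},{"travel":[0,0,0],"dr":[0,0,0]},{"travel":[0,0,0],"dr":[0,0,0]}]' 1
python3 - <<'E'
from h import *
p,R,o=pose();print(p,np.degrees(np.arctan2(R.as_matrix()[1,1],R.as_matrix()[0,1])),R.as_matrix()[2])
print(to([.444,.336,0.0]))
E
```

```text
time_s: 1.73
eef_pos: [0.4363, 0.3441, 0.014]
eef_rot: [-0.007, 0.158, 0.987, -0.003]
wrist_force: [0.3, 1.2, 0.3]
opening: 1.0
[0.43632323 0.34405357 0.01399584] 71.77006782984924 [ 0.0136795  -0.00806137 -0.99987393]
[-0.067 -0.034  0.093]
```

```bash
python3 -m handwheel '[{"travel":[-0.04,-0.02,0],"dr":[-0.015,-0.026,-0.03]},{"travel":[-0.03,-0.012,0.05],"dr":[0,0,0]},{"travel":[0,0,0.04],"dr":[0,0,0]},{"travel":[0,0,0],"dr":[0,0,0]},{"travel":[0,0,0],"dr":[0,0,0]}]' 1
python3 - <<'E'
from h import *
p,R,o=pose();print(p,np.degrees(np.arctan2(R.as_matrix()[1,1],R.as_matrix()[0,1])),R.as_matrix()[2])
print(to([.444,.336,0.0]))
E
```

```text
time_s: 2.15
eef_pos: [0.4485, 0.3379, 0.0042]
eef_rot: [0.004, 0.149, 0.989, 0.003]
wrist_force: [-0.1, 0.7, -0.2]
opening: 0.999
[0.4485464  0.33789513 0.00423812] 72.86995109052181 [-0.00762367  0.00639742 -0.99995048]
[ 0.025 -0.021  0.028]
```

```bash
python3 -m handwheel '[{"travel":[0.02,-0.015,0.02],"dr":[0.007,0.01,0.06]},{"travel":[0,0,0],"dr":[0,0,0]},{"travel":[0,0,0],"dr":[0,0,0]}]' 1; python3 -m handwheel '[{"travel":[0,0,0],"dr":[0,0,0]},{"travel":[0,0,0],"dr":[0,0,0]},{"travel":[0,0,0],"dr":[0,0,0]},{"travel":[0,0,0],"dr":[0,0,0]},{"travel":[0,0,0],"dr":[0,0,0]},{"travel":[0,0,0],"dr":[0,0,0]},{"travel":[0,0,0],"dr":[0,0,0]},{"travel":[0,0,0],"dr":[0,0,0]},{"travel":[0,0,0],"dr":[0,0,0]},{"travel":[0,0,0],"dr":[0,0,0]}]' -1
python3 - <<'E'
from h import *
p,R,o=pose();print(p,np.degrees(np.arctan2(R.as_matrix()[1,1],R.as_matrix()[0,1])),R.as_matrix()[2])
E
```

```text
time_s: 2.4
eef_pos: [0.4467, 0.3369, 0.0026]
eef_rot: [0.002, 0.165, 0.986, 0.002]
wrist_force: [-0.2, 0.1, 0.4]
opening: 1.002
time_s: 3.23
eef_pos: [0.448, 0.3373, 0.004]
eef_rot: [0.003, 0.164, 0.986, 0.003]
wrist_force: [-0.0, -0.8, 1.0]
opening: 0.559
[0.44796377 0.33730765 0.00402848] 71.11425565043274 [-0.00598744  0.00637697 -0.99996174]
```

```bash
python3 -m handwheel '[{"travel":[0,0,-0.1],"dr":[0,0,0]},{"travel":[0,0,-0.15],"dr":[0.005,0.008,0]},{"travel":[0,0,-0.15],"dr":[0,0,0]},{"travel":[0,0,-0.15],"dr":[0,0,-0.1]},{"travel":[0,0,-0.1],"dr":[0,0,-0.1]},{"travel":[0,0,0],"dr":[0,0,-0.1]},{"travel":[0,0,0],"dr":[0,0,-0.1]},{"travel":[0,0,0],"dr":[0,0,0]}]' -1
python3 - <<'E'
from h import *
p,R,o=pose();print(p,np.degrees(np.arctan2(R.as_matrix()[1,1],R.as_matrix()[0,1])),R.as_matrix()[2])
print(to([.516,.0055,.10]))
snap("wrist","w2")
E
```

```text
time_s: 3.9
eef_pos: [0.4411, 0.3342, 0.0985]
eef_rot: [-0.006, 0.055, 0.998, -0.002]
wrist_force: [-0.6, 0.2, -4.6]
opening: 0.558
[0.44113952 0.33420465 0.0985297 ] 83.68986498404806 [ 0.01115334 -0.004784   -0.99992636]
[-0.737 -2.123 -0.008]
```

View pics/w2.png

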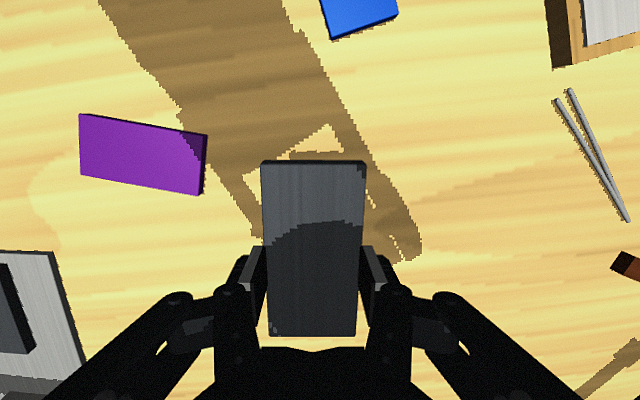

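Plate is held level. Its top corners are at about (262,161), (366,161), (356,336) and (268,336).

```bash
python3 - <<'E'
from h import *
p,R,o=pose();c=viewer.get_calibration("wrist")
P=np.array([onplane(c,u,.1065) for u in((262,161),(366,161),(356,336),(268,336))])
print(np.linalg.norm(P[0]-P[1]),np.linalg.norm(P[1]-P[2]),R.inv().apply(P-p).round(4),R.inv().apply(P.mean(0)-p))
E
python3 -m handwheel '[{"travel":[-0.05,-0.14,0],"dr":[-0.004,-0.01,0]},{"travel":[-0.07,-0.2,0],"dr":[0,0,0]},{"travel":[-0.07,-0.2,0],"dr":[0,0,0]},{"travel":[-0.07,-0.2,0],"dr":[0,0,0]},{"travel":[-0.07,-0.2,0],"dr":[0,0,0]},{"travel":[-0.07,-0.2,0],"dr":[0,0,0]},{"travel":[-0.07,-0.2,0],"dr":[0,0,0]},{"travel":[-0.07,-0.2,0],"dr":[0,0,0]},{"travel":[-0.07,-0.2,0],"dr":[0,0,0]},{"travel":[-0.05,-0.15,0],"dr":[0,0,0]},{"travel":[-0.04,-0.1,0],"dr":[0,0,0]},{"travel":[0,0,0],"dr":[0,0,0]},{"travel":[0,0,0],"dr":[0,0,0]},{"travel":[0,0,0],"dr":[0,0,0]}]' -1
python3 - <<'E'
from h import *
p,R,o=pose();print(p,np.degrees(np.arctan2(R.as_matrix()[1,1],R.as_matrix()[0,1])),R.as_matrix()[2])
print(to([.516,.0055,.06]))
im,c=snap("top","t2")
print(im[220,314])
E
```

```text
0.047593547074201985 0.09840708484751892 [[ 0.0539 -0.0236 -0.0076]
 [ 0.0539  0.024  -0.0078]
 [-0.0445  0.0239 -0.009 ]
 [-0.0447 -0.0255 -0.0087]] [ 0.00463942 -0.00029192 -0.0082869 ]
time_s: 5.12
eef_pos: [0.5025, 0.0118, 0.0869]
eef_rot: [-0.013, 0.068, 0.998, -0.002]
wrist_force: [0.2, -0.1, -4.1]
opening: 0.558
[0.50246234 0.0117832  0.08686806] 82.2122380750663 [ 0.02494961 -0.00487322 -0.99967683]
[-0.1   -0.028  0.177]
[42 48 48]
```

```bash
python3 -m handwheel '[{"travel":[-0.06,-0.02,0.05],"dr":[-0.005,-0.03,-0.04]},{"travel":[-0.04,-0.01,0.1],"dr":[0,0,0]},{"travel":[0,0,0.05],"dr":[0,0,0]},{"travel":[0,0,0],"dr":[0,0,0]},{"travel":[0,0,0],"dr":[0,0,0]}]' -1
python3 - <<'E'
from h import *
p,R,o=pose();print(p,np.degrees(np.arctan2(R.as_matrix()[1,1],R.as_matrix()[0,1])),R.as_matrix()[2])
print(to([.5168,.0052,.045]))
E
```

```text
time_s: 5.58
eef_pos: [0.5146, 0.0112, 0.0549]
eef_rot: [-0.006, 0.054, 0.999, 0.0]
wrist_force: [0.0, -0.3, -3.2]
opening: 0.558
[0.5145738  0.01116555 0.05487174] 83.77233780441598 [ 1.17893707e-02 -3.58476161e-04 -9.99930439e-01]
[-0.02  -0.038  0.066]
```

```bash
python3 -m handwheel '[{"travel":[-0.02,-0.038,0.03],"dr":[0,-0.014,0]},{"travel":[0,0,0.04],"dr":[0,0,0]},{"travel":[0,0,0.04],"dr":[0,0,0]},{"travel":[0,0,0],"dr":[0,0,0]},{"travel":[0,0,0],"dr":[0,0,0]}]' -1
python3 - <<'E'
from h import *
p,R,o=pose();print(p,np.degrees(np.arctan2(R.as_matrix()[1,1],R.as_matrix()[0,1])),R.as_matrix()[2])
print(to([.5168,.0052,.025]))
E
```

```text
time_s: 6.0
eef_pos: [0.5168, 0.006, 0.038]
eef_rot: [-0.002, 0.053, 0.999, -0.0]
wrist_force: [-0.4, 0.2, -4.7]
opening: 0.563
[0.51678401 0.00602643 0.03795485] 83.8740787157512 [ 3.00677320e-03 -3.46518357e-04 -9.99995420e-01]
[-0.001 -0.005  0.086]
```

```bash
python3 -m handwheel '[{"travel":[0,-0.004,0.04],"dr":[0,-0.003,0]},{"travel":[0,0,0.025],"dr":[0,0,0]},{"travel":[0,0,0.01],"dr":[0,0,0]},{"travel":[0,0,0],"dr":[0,0,0]},{"travel":[0,0,0],"dr":[0,0,0]}]' -1
python3 - <<'E'
from h import *
p,R,o=pose();print(p,np.degrees(np.arctan2(R.as_matrix()[1,1],R.as_matrix()[0,1])),R.as_matrix()[2])
E
```

```text
time_s: 6.42
eef_pos: [0.5168, 0.0052, 0.0257]
eef_rot: [-0.001, 0.054, 0.999, -0.0]
wrist_force: [0.0, 0.9, -4.8]
opening: 0.561
[0.51681014 0.00519775 0.02570061] 83.8448687612334 [ 1.05038458e-03 -3.38412403e-04 -9.99999391e-01]
```

```bash
python3 -m handwheel '[{"travel":[0,0,0.012],"dr":[0,0,0]},{"travel":[0,0,0],"dr":[0,0,0]}]' -1;  python3 -m handwheel '[{"travel":[0,0,0],"dr":[0,0,0]},{"travel":[0,0,0],"dr":[0,0,0]},{"travel":[0,0,0],"dr":[0,0,0]},{"travel":[0,0,0],"dr":[0,0,0]},{"travel":[0,0,-0.03],"dr":[0,0,0]},{"travel":[0,0,-0.1],"dr":[0,0,0]},{"travel":[0,0,-0.2],"dr":[0,0,0]},{"travel":[0,0,-0.2],"dr":[0,0,0]},{"travel":[0,0,-0.2],"dr":[0,0,0]},{"travel":[0,0,-0.1],"dr":[0,0,0]},{"travel":[0,0,0],"dr":[0,0,0]},{"travel":[0,0,0],"dr":[0,0,0]}]' 1
python3 - <<'E'
from h import *
p,R,o=pose();print(p,np.degrees(np.arctan2(R.as_matrix()[1,1],R.as_matrix()[0,1])),R.as_matrix()[2])
im,c=snap("wrist","w3")
E
```

```text
time_s: 6.58
eef_pos: [0.5172, 0.0051, 0.0243]
eef_rot: [-0.0, 0.054, 0.999, -0.0]
wrist_force: [0.4, 0.5, -4.2]
opening: 0.559
time_s: 7.58
eef_pos: [0.5191, 0.0047, 0.1585]
eef_rot: [0.003, 0.054, 0.999, -0.001]
wrist_force: [0.3, -0.2, -0.7]
opening: 0.999
[0.51912091 0.00474238 0.15853812] 83.84370589318416 [-0.00585775 -0.00111729 -0.99998222]
```

View pics/w3.png

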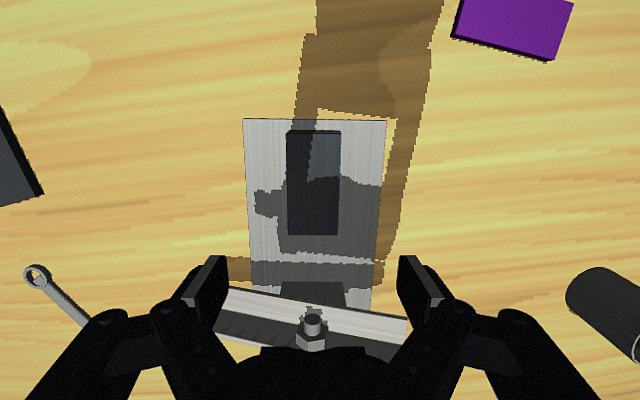

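Plate stands on the pile (u 287–341, v 131–235), with the foot corners at (243,118) and (386,121). A crop will show the edges.

Run:
```python
from h import *
im=cv2.imread("pics/w3.png")[:,:,::-1];c=viewer.get_calibration("wrist")
r=grey(im,c,(272,122,355,250),.032,vmax=95);print(r)
cr=cv2.resize(im[110:250,235:395],None,fx=4.2,fy=4.2,interpolation=cv2.INTER_CUBIC)
cr=np.clip(cr.astype(float)*1.8,0,255).astype(np.uint8)
cv2.imwrite("pics/c3.png",cr[:,:,::-1])
F=[onplane(c,u,.008)[:2] for u in((243,118),(386,121))];print(F)
```

```text
px [272 122] [354 249]
(array([517.7,   3.7]), array([126.8,  79.6]), -3.6)
[array([ 0.44567515, -0.0549163 ]), array([0.46314059, 0.08124798])]
```

View pics/c3.png

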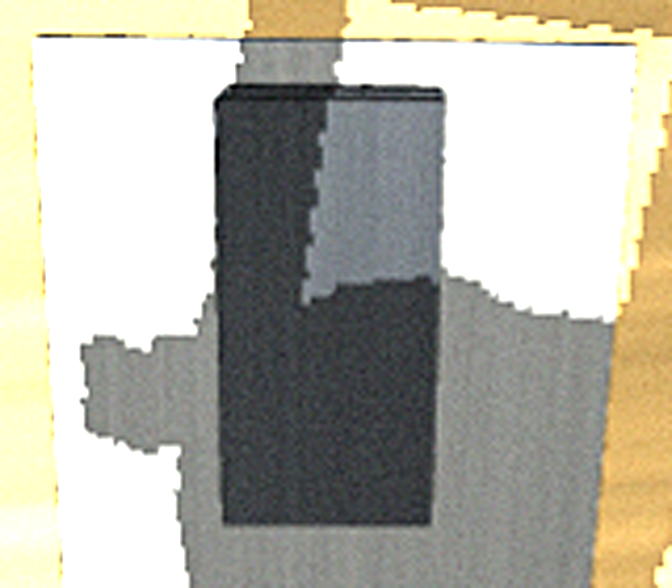

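Run:
```python
from h import *
c=viewer.get_calibration("wrist")
q=lambda l,z:np.array([onplane(c,(235+x/4.2,110+y/4.2),z)[:2] for x,y in l])*1000
P=q([(215,98),(443,98),(430,525),(223,525)],.032);F=q([(38,37),(637,44)],.008)
d=F[1]-F[0];print(np.linalg.norm(d),"foot yaw",np.degrees(np.arctan2(-d[0],d[1])))
y=d/np.linalg.norm(d);x=np.array([y[1],-y[0]])
O=F.mean(0)+120*x;print("stand",O,"expected pile",O-60*x)
C=P.mean(0);print("plate",C,"err x,y",(C-O+60*x)@x,(C-O)@y)
a=P[2]-P[1];b=P[3]-P[0];print([np.degrees(np.arctan2(v[1],v[0])) for v in(a,b)])
print("head",O+76*x,"Rplate guess")
```

```text
136.90954499108793 foot yaw -6.787823537238974
stand [ 5.73783051e+02 -2.51937454e-01] expected pile [514.2036122    6.83963902]
plate [514.41798841   5.18975398] err x,y 0.40787833644123617 -1.6129826619775751
[np.float64(-6.252391202506967), np.float64(-6.616599912706225)]
head [649.25034044  -9.23460099] Rplate guess
```

```bash
python3 -m handwheel '[{"travel":[0.02,-0.1,0],"dr":[0.001,0.003,-0.06]},{"travel":[0.04,-0.2,0],"dr":[0,0,-0.13]},{"travel":[0.05,-0.22,0],"dr":[0,0,-0.13]},{"travel":[0.05,-0.22,0.02],"dr":[0,0,-0.13]},{"travel":[0.05,-0.22,0.02],"dr":[0,0,0]},{"travel":[0.05,-0.22,0.02],"dr":[0,0,0]},{"travel":[0.05,-0.22,0.02],"dr":[0,0,0]},{"travel":[0.05,-0.2,0.02],"dr":[0,0,0]},{"travel":[0.03,-0.15,0],"dr":[0,0,0]},{"travel":[0,-0.1,0],"dr":[0,0,0]},{"travel":[0,0,0],"dr":[0,0,0]},{"travel":[0,0,0],"dr":[0,0,0]}]' 1
python3 - <<'E'
from h import *
p,R,o=pose();print(p,np.degrees(np.arctan2(R.as_matrix()[1,1],R.as_matrix()[0,1])),R.as_matrix()[2])
print(to([.452,-.324,.02]))
im,c=snap("wrist","w4")
u=proj(c,np.array([.452,-.324,.012]));print(u)
print(grey(im,c,(int(u[0])-60,int(u[1])-75,int(u[0])+60,min(int(u[1])+75,250)),.012,95))
E
```

```text
time_s: 8.63
eef_pos: [0.4711, -0.2806, 0.1215]
eef_rot: [-0.009, -0.072, 0.997, 0.009]
wrist_force: [0.1, 0.6, 0.8]
opening: 0.999
[ 0.47106289 -0.28057391  0.12147696] 98.21948681208276 [ 0.01713394  0.01840546 -0.99968378]
[ 0.156 -0.281  0.674]
[264.56889308 172.52633876]
px [231 113] [292 225]
(array([ 451.7, -325.2]), array([98.6, 50. ]), 8.0)
```

```bash
python3 -m handwheel '[{"travel":[0.06,-0.1,0.05],"dr":[0.015,-0.018,0]},{"travel":[0.08,-0.14,0.12],"dr":[0,0,0]},{"travel":[0.02,-0.04,0.15],"dr":[0,0,0]},{"travel":[0,0,0.13],"dr":[0,0,0]},{"travel":[0,0,0.05],"dr":[0,0,0]},{"travel":[0,0,0],"dr":[0,0,0]},{"travel":[0,0,0],"dr":[0,0,0]}]' 1
python3 - <<'E'
from h import *
p,R,o=pose();print(p,np.degrees(np.arctan2(R.as_matrix()[1,1],R.as_matrix()[0,1])),R.as_matrix()[2])
print(to([.4517,-.3248,.003]))
E
```

```text
time_s: 9.27
eef_pos: [0.4555, -0.3159, 0.0437]
eef_rot: [-0.004, -0.078, 0.997, 0.006]
wrist_force: [-0.1, -0.2, 0.4]
opening: 0.998
[ 0.45553983 -0.31585036  0.04369971] 98.94240751497748 [ 0.00645733  0.01267513 -0.99989882]
[ 0.033 -0.058  0.271]
```

```bash
python3 -m handwheel '[{"travel":[0.03,-0.055,0.05],"dr":[0.01,-0.006,0.03]},{"travel":[0,0,0.1],"dr":[0,0,0]},{"travel":[0,0,0.08],"dr":[0,0,0]},{"travel":[0,0,0],"dr":[0,0,0]},{"travel":[0,0,0],"dr":[0,0,0]}]' 1
python3 - <<'E'
from h import *
p,R,o=pose();print(p,np.degrees(np.arctan2(R.as_matrix()[1,1],R.as_matrix()[0,1])),R.as_matrix()[2])
print(to([.4517,-.3248,.003]))
E
```

```text
time_s: 9.68
eef_pos: [0.4554, -0.326, 0.0116]
eef_rot: [0.001, -0.071, 0.997, 0.0]
wrist_force: [1.3, 0.6, 0.0]
opening: 0.998
[ 0.45541611 -0.32597385  0.0116024 ] 98.13450784152924 [-1.34969914e-03 -3.66489503e-06 -9.99999089e-01]
[0.023 0.011 0.057]
```

```bash
python3 -m handwheel '[{"travel":[0.023,0.01,0.03],"dr":[0,0,0]},{"travel":[0,0,0.025],"dr":[0,0,0]},{"travel":[0,0,0],"dr":[0,0,0]},{"travel":[0,0,0],"dr":[0,0,0]}]' 1; python3 -m handwheel '[{"travel":[0,0,0],"dr":[0,0,0]},{"travel":[0,0,0],"dr":[0,0,0]},{"travel":[0,0,0],"dr":[0,0,0]},{"travel":[0,0,0],"dr":[0,0,0]},{"travel":[0,0,0],"dr":[0,0,0]},{"travel":[0,0,0],"dr":[0,0,0]},{"travel":[0,0,0],"dr":[0,0,0]},{"travel":[0,0,0],"dr":[0,0,0]},{"travel":[0,0,0],"dr":[0,0,0]}]' -1
python3 - <<'E'
from h import *
p,R,o=pose();print(p,np.degrees(np.arctan2(R.as_matrix()[1,1],R.as_matrix()[0,1])),R.as_matrix()[2])
E
```

```text
time_s: 10.02
eef_pos: [0.4522, -0.3259, 0.0043]
eef_rot: [0.001, -0.071, 0.997, -0.001]
wrist_force: [1.2, -0.8, -0.3]
opening: 1.003
time_s: 10.77
eef_pos: [0.4526, -0.3264, 0.0057]
eef_rot: [0.002, -0.071, 0.997, -0.001]
wrist_force: [-0.2, -0.5, 0.2]
opening: 0.554
[ 0.4526489  -0.32635904  0.00567214] 98.11758707595928 [-0.00344426 -0.00319764 -0.99998896]
```

```bash
python3 -m handwheel '[{"travel":[0,0,-0.1],"dr":[0,0,0]},{"travel":[0,0,-0.17],"dr":[0,0,0]},{"travel":[0,0,-0.17],"dr":[0,0,0]},{"travel":[0,0.05,-0.17],"dr":[0,0,0.1]},{"travel":[0,0.1,-0.1],"dr":[0,0,0.12]},{"travel":[0,0.15,0],"dr":[0,0,0.12]},{"travel":[0,0.2,0],"dr":[0,0,0.12]},{"travel":[0,0.1,0],"dr":[0,0,0]},{"travel":[0,0,0],"dr":[0,0,0]},{"travel":[0,0,0],"dr":[0,0,0]}]' -1
python3 - <<'E'
from h import *
p,R,o=pose();print(p,np.degrees(np.arctan2(R.as_matrix()[1,1],R.as_matrix()[0,1])),R.as_matrix()[2],o["opening"])
print(to([.5144,.0057,.09]))
E
```

```text
time_s: 11.6
eef_pos: [0.4457, -0.2277, 0.1081]
eef_rot: [-0.005, 0.057, 0.998, 0.005]
wrist_force: [0.3, -1.4, -5.8]
opening: 0.552
[ 0.44568447 -0.2277245   0.10813342] 83.48243616359301 [ 0.01017162  0.01013644 -0.99989689] 0.5521560618819579
[-0.28   1.597  0.134]
```

```bash
python3 -m handwheel '[{"travel":[-0.02,0.1,0],"dr":[0.007,-0.007,0]},{"travel":[-0.035,0.2,0],"dr":[0,0,0]},{"travel":[-0.035,0.2,0],"dr":[0,0,0]},{"travel":[-0.035,0.2,0],"dr":[0,0,0]},{"travel":[-0.035,0.2,0],"dr":[0,0,0]},{"travel":[-0.035,0.2,0],"dr":[0,0,0]},{"travel":[-0.035,0.2,0],"dr":[0,0,0]},{"travel":[-0.03,0.15,0],"dr":[0,0,0]},{"travel":[-0.03,0.1,0],"dr":[0,0,0]},{"travel":[0,0,0],"dr":[0,0,0]},{"travel":[0,0,0],"dr":[0,0,0]},{"travel":[0,0,0],"dr":[0,0,0]}]' -1
python3 - <<'E'
from h import *
p,R,o=pose();print(p,np.degrees(np.arctan2(R.as_matrix()[1,1],R.as_matrix()[0,1])),R.as_matrix()[2],o["opening"])
print(to([.5144,.0057,.07]))
E
```

```text
time_s: 12.6
eef_pos: [0.5169, -0.0013, 0.1019]
eef_rot: [-0.007, 0.06, 0.998, 0.003]
wrist_force: [0.4, -1.0, -5.1]
opening: 0.552
[ 0.51694679 -0.00129252  0.10192825] 83.16103048556363 [ 0.01479909  0.004279   -0.99988133] 0.5516420629535347
[0.019 0.043 0.213]
```

```bash
python3 -m handwheel '[{"travel":[0.015,0.04,0.05],"dr":[0.003,-0.02,-0.015]},{"travel":[0,0,0.1],"dr":[0,0,0]},{"travel":[0,0,0.07],"dr":[0,0,0]},{"travel":[0,0,0],"dr":[0,0,0]},{"travel":[0,0,0],"dr":[0,0,0]}]' -1
python3 - <<'E'
from h import *
p,R,o=pose();print(p,np.degrees(np.arctan2(R.as_matrix()[1,1],R.as_matrix()[0,1])),R.as_matrix()[2],o["opening"])
print(to([.5144,.0057,.039]))
E
```

```text
time_s: 13.02
eef_pos: [0.515, -0.0008, 0.0672]
eef_rot: [-0.002, 0.059, 0.998, 0.001]
wrist_force: [-0.2, -0.1, -5.4]
opening: 0.549
[ 0.51501795 -0.00084226  0.06723533] 83.28397338950332 [ 0.00459399  0.00103822 -0.99998891] 0.5491523608866266
[0.008 0.043 0.188]
```

```bash
python3 -m handwheel '[{"travel":[0.004,0.043,0.03],"dr":[0,-0.005,-0.01]},{"travel":[0,0,0.08],"dr":[0,0,0]},{"travel":[0,0,0.03],"dr":[0,0,0]},{"travel":[0,0,0],"dr":[0,0,0]},{"travel":[0,0,0],"dr":[0,0,0]}]' -1
python3 - <<'E'
from h import *
p,R,o=pose();print(p,np.degrees(np.arctan2(R.as_matrix()[1,1],R.as_matrix()[0,1])),R.as_matrix()[2],o["opening"])
print(to([.5144,.0057,.0385]))
E
```

```text
time_s: 13.43
eef_pos: [0.516, 0.0047, 0.0452]
eef_rot: [-0.0, 0.057, 0.998, 0.0]
wrist_force: [-0.2, 0.5, -6.2]
opening: 0.546
[0.51597611 0.004674   0.0452064 ] 83.49759168601966 [ 3.90457276e-04  6.85535572e-04 -9.99999689e-01] 0.5459164268905485
[0.011 0.006 0.045]
```

```bash
python3 -m handwheel '[{"travel":[0.011,0.006,0.02],"dr":[0,0,0]},{"travel":[0,0,0.015],"dr":[0,0,0]},{"travel":[0,0,0],"dr":[0,0,0]},{"travel":[0,0,0],"dr":[0,0,0]}]' -1
python3 - <<'E'
from h import *
p,R,o=pose();print(p,np.degrees(np.arctan2(R.as_matrix()[1,1],R.as_matrix()[0,1])),R.as_matrix()[2],o["opening"])
im,c=snap("wrist","w5")
cv2.imwrite("pics/c5.png",cv2.resize(np.clip(im[100:360,220:420].astype(float)*1.8,0,255).astype(np.uint8),None,fx=2.3,fy=2.3)[:,:,::-1])
E
```

```text
time_s: 13.77
eef_pos: [0.5147, 0.006, 0.0399]
eef_rot: [0.0, 0.056, 0.998, 0.0]
wrist_force: [-0.5, -1.0, -5.5]
opening: 0.55
[0.51473784 0.00601423 0.03990444] 83.53093671667355 [-4.11887705e-04  5.94095766e-04 -9.99999739e-01] 0.5503788869029923
```

View pics/c5.png

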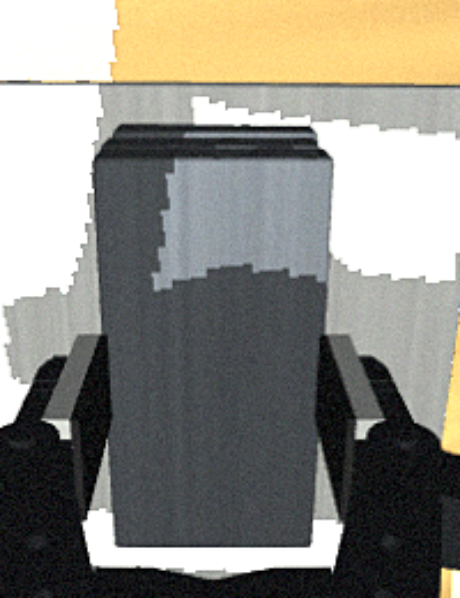

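Run:
```python
from h import *
c=viewer.get_calibration("wrist")
q=lambda x,y,z:onplane(c,(220+(x+.5)/2.3-.5,100+(y+.5)/2.3-.5),z)[:2].round(4)
print("held near corners",q(94,157,.046),q(331,157,.046),"far",q(314,545,.046),q(114,545,.046))
print("lower near",[ (y,q(212,y,.032)) for y in(126,130,138)],"foot edge",q(212,82,.008))
print("expected near mid x", .514-.05*.994)
```

```text
held near corners [ 0.462  -0.0129] [0.4674 0.0348] far [0.565  0.0251] [ 0.5593 -0.0245]
lower near [(126, array([0.4606, 0.0113])), (130, array([0.4615, 0.0112])), (138, array([0.4633, 0.011 ]))] foot edge [0.4533 0.0121]
expected near mid x 0.4643
```

Held plate is centred at (0.513, 0.006), within about 2 mm of target. I'll lower it the last bit and release.

```bash
python3 -m handwheel '[{"travel":[0,0,0.014],"dr":[0,0,0]},{"travel":[0,0,0],"dr":[0,0,0]}]' -1;  python3 -m handwheel '[{"travel":[0,0,0],"dr":[0,0,0]},{"travel":[0,0,0],"dr":[0,0,0]},{"travel":[0,0,0],"dr":[0,0,0]},{"travel":[0,0,0],"dr":[0,0,0]},{"travel":[0,0,-0.03],"dr":[0,0,0]},{"travel":[0,0,-0.1],"dr":[0,0,0]},{"travel":[0,0,-0.2],"dr":[0,0,0]},{"travel":[0,0,-0.2],"dr":[0,0,0]},{"travel":[0,0,-0.2],"dr":[0,0,0]},{"travel":[0,0,-0.2],"dr":[0,0,0]},{"travel":[0,0,-0.2],"dr":[0,0,0]},{"travel":[0,0,-0.1],"dr":[0,0,0]},{"travel":[0,0,0],"dr":[0,0,0]},{"travel":[0,0,0],"dr":[0,0,0]}]' 1
python3 - <<'E'
from h import *
p,R,o=pose();print(p,np.degrees(np.arctan2(R.as_matrix()[1,1],R.as_matrix()[0,1])),R.as_matrix()[2])
im,c=snap("wrist","w6")
E
```

```text
time_s: 13.98
eef_pos: [0.5152, 0.0059, 0.0381]
eef_rot: [0.001, 0.056, 0.998, 0.0]
wrist_force: [0.6, -0.3, -5.6]
opening: 0.554
time_s: 15.15
eef_pos: [0.5172, 0.0052, 0.239]
eef_rot: [0.006, 0.057, 0.998, -0.001]
wrist_force: [0.0, -0.1, -0.7]
opening: 0.998
[0.51724718 0.0051762  0.23900811] 83.51696278755345 [-1.29151165e-02 -7.66390587e-04 -9.99916303e-01]
```

View pics/w6.png

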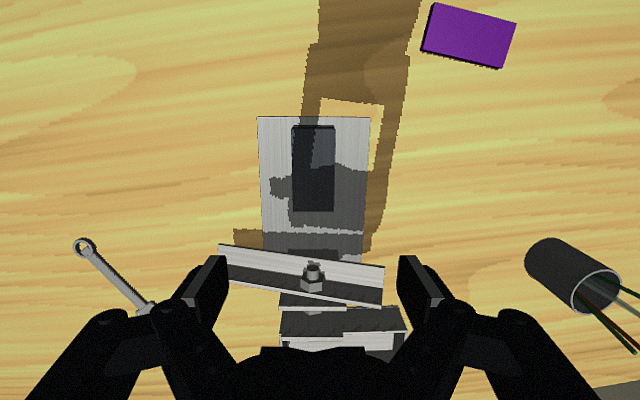

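```bash
python3 -m handwheel '[{"travel":[-0.1,0,0],"dr":[0,0.015,0]},{"travel":[-0.2,0,0],"dr":[0,0,0]},{"travel":[-0.2,0,0.03],"dr":[0,0,0]},{"travel":[-0.2,0,0.03],"dr":[0,0,0]},{"travel":[-0.15,0,0.03],"dr":[0,0,0]},{"travel":[-0.1,0,0],"dr":[0,0,0]},{"travel":[0,0,0],"dr":[0,0,0]},{"travel":[0,0,0],"dr":[0,0,0]}]' 1
python3 - <<'E'
from h import *
c=viewer.get_calibration("wrist")
p,R,o=pose();print(p,np.degrees(np.arctan2(R.as_matrix()[1,1],R.as_matrix()[0,1])),R.as_matrix()[2])
im,c=snap("wrist","w7")
th=np.radians(-6.4);u=np.array([np.cos(th),np.sin(th),0]);v=np.array([-u[1],u[0],0]);O=np.array([.573,-.0008,0])
for n,a,z in(("head",76,.117),("front rear edge",66,.133),("back front edge",112,.120)):print(n,[proj(c,O+u*a/1000+v*y+[0,0,z]).round() for y in(-.035,0,.035)])
cv2.imwrite("pics/c7.png",cv2.resize(np.clip(im[120:380,200:440].astype(float)*1.3,0,255).astype(np.uint8),None,fx=2.2,fy=2.2)[:,:,::-1])
E
```

```text
time_s: 15.87
eef_pos: [0.657, -0.01, 0.2071]
eef_rot: [-0.009, 0.057, 0.998, 0.001]
wrist_force: [-0.7, 0.1, 0.1]
opening: 1.002
[ 0.65701819 -0.01001716  0.20710703] 83.50319847803672 [ 0.01862941  0.00116115 -0.99982578]
head [array([270., 197.]), array([313., 197.]), array([355., 197.])]
front rear edge [array([267., 190.]), array([313., 190.]), array([359., 190.])]
back front edge [array([271., 239.]), array([313., 238.]), array([354., 238.])]
```

View pics/c7.png

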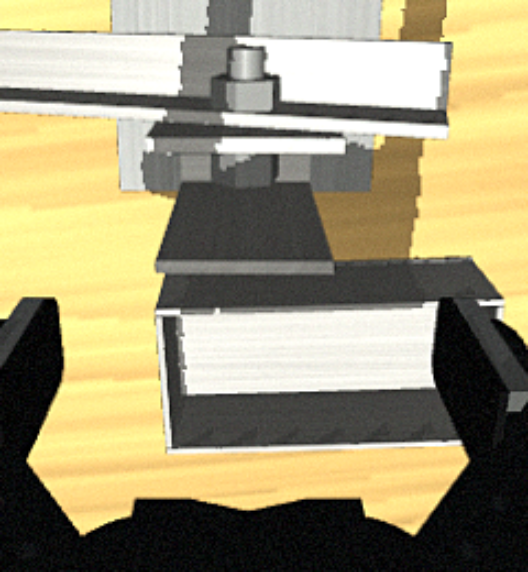

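Prediction and picture agree: the front wall's rear edge is at v≈189.5, u 267–357 (predicted 190, 267–359), and the back wall's edge is at v≈239 (predicted 238). I'll tilt the hand by 0.26 rad to match the drooping flats.

```bash
cat >> h.py <<'E'
th=np.radians(-6.4);U=np.array([np.cos(th),np.sin(th),0]);V=np.array([-U[1],U[0],0]);O=np.array([.573,-.0008,0])
def bolt(roll,back,off=.017,sx=.082,dz=0):
    """TCP goal and remaining rotation vector (fraction of 30 deg, tool axes) for hand rolled by roll about stand x"""
    Rg=Ro.from_rotvec(U*roll)*Ro.from_matrix(np.c_[-U,V,[0,0,-1]])
    g=O+U*sx+[0,0,.105+dz]+Rg.apply([0,0,off-back])
    p,R,o=pose()
    print("pos",p.round(4),"goal",g.round(4),"travel",to(g),"dr",((R.inv()*Rg).as_rotvec()/np.radians(30)).round(3),"F",np.round(o["wrist_force"],1),"T",np.round(o["torque"],2),"op",round(o["opening"],3),"t",o["time_s"])
E
python3 -m handwheel '[{"travel":[0.01,-0.03,0.02],"dr":[-0.12,-0.02,0]},{"travel":[0.01,-0.04,0.02],"dr":[-0.15,0,0]},{"travel":[0.01,-0.04,0.02],"dr":[-0.15,0,0]},{"travel":[0,0,0],"dr":[-0.08,0,0]},{"travel":[0,0,0],"dr":[0,0,0]},{"travel":[0,0,0],"dr":[0,0,0]}]' 1;python3 -c "
from h import *
bolt(.26,.08)"
```

```text
time_s: 16.42
eef_pos: [0.6431, -0.0215, 0.1937]
eef_rot: [0.001, 0.056, 0.989, 0.137]
wrist_force: [0.1, 0.1, -0.5]
opening: 0.997
pos [ 0.6431 -0.0215  0.1937] goal [ 0.6527 -0.026   0.1659] travel [-0.07  -0.072  0.172] dr [ 0.029 -0.026 -0.005] F [ 0.1  0.1 -0.5] T [-0.14  0.01 -0.05] op 0.997 t 16.4167
```

```bash
python3 -m handwheel '[{"travel":[-0.04,-0.04,0.03],"dr":[0.025,-0.02,0]},{"travel":[-0.03,-0.03,0.06],"dr":[0,0,0]},{"travel":[0,0,0.05],"dr":[0,0,0]},{"travel":[0,0,0],"dr":[0,0,0]},{"travel":[0,0,0],"dr":[0,0,0]}]' 1;python3 -c "
from h import *
bolt(.26,.06)"
```

```text
time_s: 16.83
eef_pos: [0.6531, -0.0252, 0.1687]
eef_rot: [0.006, 0.055, 0.99, 0.128]
wrist_force: [0.2, 0.2, 0.2]
opening: 0.991
pos [ 0.6531 -0.0252  0.1687] goal [ 0.6533 -0.0209  0.1466] travel [ 0.002 -0.01   0.15 ] dr [-0.007 -0.005  0.002] F [0.2 0.2 0.2] T [-0.11  0.07  0.  ] op 0.991 t 16.8333
```

```bash
python3 -m handwheel '[{"travel":[0,-0.008,0.06],"dr":[-0.006,-0.004,0]},{"travel":[0,0,0.09],"dr":[0,0,0]},{"travel":[0,0,0.09],"dr":[0,0,0]},{"travel":[0,0,0.06],"dr":[0,0,0]},{"travel":[0,0,0],"dr":[0,0,0]},{"travel":[0,0,0],"dr":[0,0,0]}]' 1;python3 -c "
from h import *
bolt(.26,.0)"
```

```text
time_s: 17.33
eef_pos: [0.6534, -0.0117, 0.1185]
eef_rot: [0.006, 0.054, 0.99, 0.129]
wrist_force: [1.1, 0.0, -0.0]
opening: 0.997
pos [ 0.6534 -0.0117  0.1185] goal [ 0.655  -0.0056  0.0886] travel [-0.007 -0.011  0.204] dr [-0.    -0.006  0.005] F [ 1.1  0.  -0. ] T [-0.11 -0.   -0.02] op 0.997 t 17.3333
```

```bash
python3 -m handwheel '[{"travel":[-0.008,-0.011,0.04],"dr":[0,-0.004,0.004]},{"travel":[0,0,0.08],"dr":[0,0,0]},{"travel":[0,0,0.06],"dr":[0,0,0]},{"travel":[0,0,0],"dr":[0,0,0]},{"travel":[0,0,0],"dr":[0,0,0]}]' 1;python3 -c "
from h import *
bolt(.26,.0)"
```

```text
time_s: 17.75
eef_pos: [0.6556, -0.0062, 0.0894]
eef_rot: [0.007, 0.055, 0.99, 0.129]
wrist_force: [-0.6, 0.4, 0.0]
opening: 0.996
pos [ 0.6556 -0.0062  0.0894] goal [ 0.655  -0.0056  0.0886] travel [0.005 0.002 0.006] dr [-0.001 -0.001  0.   ] F [-0.6  0.4  0. ] T [-0.07  0.01 -0.07] op 0.996 t 17.75
```

```bash
python3 -m handwheel '[{"travel":[0,0,0],"dr":[0,0,0]},{"travel":[0,0,0],"dr":[0,0,0]},{"travel":[0,0,0],"dr":[0,0,0]},{"travel":[0,0,0],"dr":[0,0,0]},{"travel":[0,0,0],"dr":[0,0,0]},{"travel":[0,0,0],"dr":[0,0,0]},{"travel":[0,0,0],"dr":[0,0,0]},{"travel":[0,0,0],"dr":[0,0,0]},{"travel":[0,0,0],"dr":[0,0,0]},{"travel":[0,0,0],"dr":[0,0,0]},{"travel":[0,0,0],"dr":[0,0,0]},{"travel":[0,0,0],"dr":[0,0,0]}]' -1;python3 -c "
from h import *
bolt(.26,.0)"
```

```text
time_s: 18.75
eef_pos: [0.6563, -0.0071, 0.0907]
eef_rot: [0.008, 0.055, 0.99, 0.129]
wrist_force: [0.2, -0.9, -0.2]
opening: 0.263
pos [ 0.6563 -0.0071  0.0907] goal [ 0.655  -0.0056  0.0886] travel [0.01  0.005 0.016] dr [-0.002  0.003  0.   ] F [ 0.2 -0.9 -0.2] T [-0.18  0.02 -0.04] op 0.263 t 18.75
```

```bash
python3 -m handwheel '[{"travel":[0,-0.005,0],"dr":[0.08,0,0]},{"travel":[0,-0.005,0],"dr":[0.08,0,0]},{"travel":[0,-0.005,0],"dr":[0.08,0,0]},{"travel":[0,0,0],"dr":[0,0,0]}]' -1;python3 -c "
from h import *
bolt(0,.0,off=.0155)"
```

```text
time_s: 19.08
eef_pos: [0.6561, -0.0089, 0.0903]
eef_rot: [0.004, 0.056, 0.996, 0.065]
wrist_force: [-0.2, -5.0, -1.8]
opening: 0.261
pos [ 0.6561 -0.0089  0.0903] goal [ 0.6545 -0.0099  0.0895] travel [ 0.01  -0.009  0.004] dr [ 0.249  0.003 -0.003] F [-0.2 -5.  -1.8] T [-0.83  0.06  0.03] op 0.261 t 19.0833
```

```bash
python3 -m handwheel '[{"travel":[0,-0.006,0],"dr":[0.08,0,0]},{"travel":[0,-0.006,0],"dr":[0.08,0,0]},{"travel":[0,-0.006,0],"dr":[0.07,0,0]},{"travel":[0,0,0],"dr":[0,0,0]},{"travel":[0,0,0],"dr":[0,0,0]}]' -1;python3 -c "
from h import *
bolt(0,.0,off=.0155)
snap('scene','s8')"
```

```text
time_s: 19.5
eef_pos: [0.6559, -0.0106, 0.0902]
eef_rot: [0.001, 0.056, 0.998, 0.007]
wrist_force: [-0.0, -2.1, 0.0]
opening: 0.264
pos [ 0.6559 -0.0106  0.0902] goal [ 0.6545 -0.0099  0.0895] travel [0.01  0.003 0.004] dr [ 0.025  0.002 -0.002] F [-0.  -2.1  0. ] T [-0.22  0.06 -0.01] op 0.264 t 19.5
```

```bash
python3 -m handwheel '[{"travel":[0,0,0],"dr":[0.015,0,0]},{"travel":[0,0,0],"dr":[0,0,0]},{"travel":[0,0,0],"dr":[0,0,0]},{"travel":[0,0,0],"dr":[0,0,0]}]' -1;python3 -c "
from h import *
bolt(0,.0,off=.0155)
im,c=snap('scene','s9')
cv2.imwrite('pics/c9.png',cv2.resize(np.clip(im[160:320,240:400].astype(float)*1.2,0,255).astype(np.uint8),None,fx=3.6,fy=3.6,interpolation=cv2.INTER_CUBIC)[:,:,::-1])
for y in(-.125,.075):
  print([(proj(c,O+U*(.060)+V*y+[0,0,z])-[240,160])*3.6 for z in(.12,.085)])
"
```

```text
time_s: 19.88
eef_pos: [0.6559, -0.0107, 0.0902]
eef_rot: [0.0, 0.058, 0.998, 0.005]
wrist_force: [0.2, 0.2, -0.5]
opening: 0.263
pos [ 0.6559 -0.0107  0.0902] goal [ 0.6545 -0.0099  0.0895] travel [0.01  0.004 0.005] dr [ 0.02   0.001 -0.007] F [ 0.2  0.2 -0.5] T [-0.01  0.04  0.12] op 0.263 t 19.8833
[array([118.73074381, 211.89454214]), array([121.23091144, 250.28252431])]
[array([395.37455736, 230.60954363]), array([393.37134055, 269.13604448])]
```

View pics/c9.png

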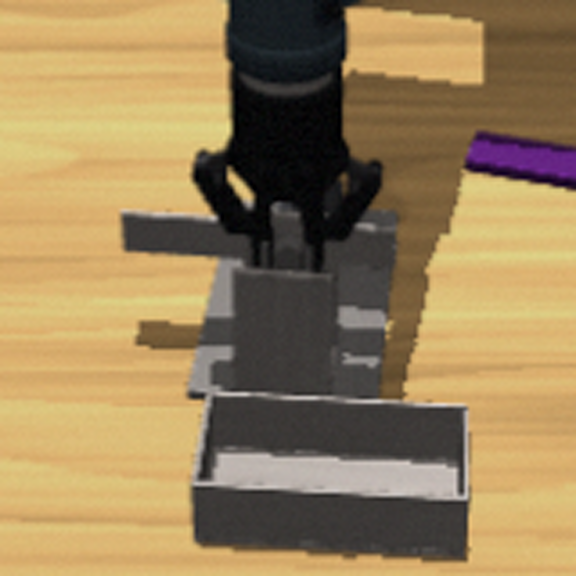

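The bar's long end shows at crop (122,211)–(123,250) against a level prediction of (119,212)–(121,250), so it is level and gripped. Last, a numeric check of the pile from the saved w6 picture and a check that the grip is steady.

Run:
```python
from h import *
im=cv2.imread("pics/t2.png")[:,:,::-1]
im,c=snap("top","t10")
for t in(60,75,85):
    print(rect(c,dark(im,(300,200,328,240),t),.044))
bolt(0,0,off=.0155);print(np.abs(ctrl.get_obs()["dq"]).max())
```

```text
(array([508.7, -27.4]), array([135.5,  26.3]), -0.2)
(array([508.5,   6. ]), array([135.4,  94.2]), 0.2)
(array([508.5,   6. ]), array([135.4,  94.2]), 0.2)
pos [ 0.6559 -0.0107  0.0902] goal [ 0.6545 -0.0099  0.0895] travel [0.01  0.004 0.005] dr [ 0.02   0.001 -0.007] F [-0.4 -0.1 -1.8] T [0.02 0.01 0.02] op 0.261 t 19.9833
0.0028644098197967744
```

Run:
```python
from h import *
c=dict(viewer.get_calibration("wrist"));p,R,o=pose()
Rc=np.array(c["R"]);C=-Rc.T@np.array(c["t"])
rel=R.inv().apply(C-p);RelR=R.inv().as_matrix()@Rc.T
R6=Ro.from_quat([.006*0+.057,.998,-.001,.006]);p6=np.array([.51725,.00518,.239])
Rw=(R6.as_matrix()@RelR).T;c["R"]=Rw;c["t"]=-Rw@(p6+R6.apply(rel))
im=cv2.imread("pics/w6.png")[:,:,::-1]
for t in(55,65,75):
    k=dark(im,(284,128,342,216),t,4);print(t,rect(c,k,.044))
P=np.array([onplane(c,u,.044)[:2] for u in((292,128),(335,127.5),(333,211),(293,211))]);print(P.mean(0))
F=np.array([onplane(c,u,.008)[:2] for u in((257.5,117),(370,117))]);d=F[1]-F[0];y=d/np.linalg.norm(d);x=np.array([y[1],-y[0]])
print("expected",F.mean(0)+.06*x,np.linalg.norm(d))
```

```text
55 (array([513.7,   5.2]), array([99.4, 50.4]), -6.1)
65 (array([514.1,   5.7]), array([100.2,  51.5]), -7.1)
75 (array([514.8,   8.6]), array([100.9,  57.9]), -7.2)
[0.51377043 0.00580719]
expected [0.51433191 0.00637802] 0.13729399494525027
```

The top plate is at (0.514, 0.006) with yaw about −6.5°, matching the expected pile within 1 mm. I'll hand in.

```bash
python3 -c "
from bench import ctrl
print(ctrl.hand_in())"
```

```text
the job is handed in; nothing more can be done
None
```

I piled both loose plates on the bottom plate, then gripped the bolt head by its flats, turned the bar level, and handed in at about 20 s while still holding it. The hand-in gives no verdict, so the result rests on these last checks:

- **Pile:** the upper plate is within about 1 mm of where the pile should be, at about −6.5° against the stand's −6.4°. The lower plate measured within about 2 mm when I placed it. Both readings were taken before I moved to the bolt, and I did not measure the pile again afterwards.
- **Bolt grip:** the gripper opening stopped at 0.26, which fits the 24 mm head. The wrist force was under 2 N and the arm was still.
- **Bar level:** the long right-hand end shows within about 1 pixel of the predicted level position. The hand itself is within about 0.01 rad of upright.
- **Bystanders:** I kept clear of the spanner, jar and tray and saw no contact, but I did not re-measure them.

One check failed: a last top-camera look at the pile was no use because the arm blocked and shadowed it. I relied on the earlier wrist-camera measurements instead.

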